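# Turn out the tea sweets

## Robot

A 6-joint arm with a two-finger parallel gripper is mounted at the origin on the work surface. World frame = base frame: x ahead of the robot, y to its left, z up, the work surface at z = 0. Lengths are in m, angles in rad, forces in N, time in s.
With the tool pointing down it reaches from about 0.35 to 0.975 m from the base axis. Payload 4.9 kg.
Tool frame: the origin (TCP) lies midway between the tips of the shut fingers; the grasp point (between the pads) lies 19 mm behind it (ctrl.tcp_to_grasp is the distance from the TCP to the grasp point, in m); y points along the fingers, z is the direction in which the jaws open and shut, and the axes are right-handed (so a half turn about y gives the same grasp; the last joint's range is limited). The gripper opens to 85 mm and grips with 20 to 120 N. Pads are 22 mm wide; open, the fingers measure 114 mm over their backs; the gripper's body (76 mm by 85 mm) begins 54 mm behind the grasp point. The pads swing forward as they close: fully open they stand 13 mm farther back than shut.
Start: joints at [-1.289, 0.053, 1.613, -0, 1.476, -0.119], TCP at [0.244, -0.575, 0.231] pointing down, gripper open.
Joint ranges: [-3.01, 3.01], [-1.01, 2.22], [0.06, 2.58], [-1.02, 4.17], [0.09, 2.62], [-3.14, 3.14]. Speed limits (rad/s): [2.57, 2.57, 3.14, 3.14, 3.14, 3.14].

## Interface

Orientations are given as a unit quaternion [x, y, z, w].
In Python, from bench import ctrl, eyes gives the robot as it stands.
- The arm moves only by the tool play_rows, never from a script. Its argument "deltas" is one flat list of numbers, 4 for each row, row after row: the shift along the world's x, y, z in cm, then the turn about the world's z in degrees. In form: [tx, ty, tz, roll, tx, ty, tz, roll, ...]. A call has 1 to 20 rows; each row shifts and turns the pose as measured when the row begins; what a row does not reach is not made up. A row lasts 1/12 s, in which the tool goes at most 41.7 mm and 7.16 degrees, less where a joint would pass 70% of its speed; a pose out of reach is approached as far as the arm can. A call with a gripper value outside its range is refused whole. "claw" is the closure, from 0 (fully open) to 1 (shut), set as the call begins (left out, the last holds). The fingers move at their own pace and stop on an object; "newtons" is the grip in N (left out, the last holds). Time passes only in rows, so rows that do not move let the fingers close. It gives the time, the measured TCP pose, the force and the opening at its end, in the units of the state.
- ctrl.get_obs(): the state, without advancing time (a new reading comes with each control period).
- eyes.grab_frame(name): name is "scene" or "top" or "wrist"; returns a dict with "pixels" (480x640x3 uint8, red, green, blue), "intrinsics" (3x3 intrinsics, pixels), "k1" (the pictures are not rectified: a ray, as slopes to the right and down, at radius r is drawn at 1 + k1 r^2 times it, then the intrinsics apply), "T" (4x4, takes a point from camera to world coordinates). Camera axes: x right, y down, z forward; pixel columns grow to the right and rows downward; lengths in m; the calibration is good to about 2 mm. A picture is of the moment at which its call begins. There is no depth.
- ctrl.sign_off(): hands the job in, once; it reports no verdict.
The state is a dict: "clock": time; "joints": joint angles; "qd": joint speeds; "effort": joint torques, N m; "eef_pos": TCP position; "tool_rot": TCP orientation; "contact_force": force on the tool from outside, world axes, zero at the start; "ft_torque": the same for the moment, N m; "finger_gap": finger opening in m.
Only numpy, scipy, OpenCV 4.12 (cv2) and the standard library are available. Lean on these libraries where they do the work, as an engineer would, in place of code of your own. Each camera call takes 0.05 s, during which the arm holds its last target.

## Task

Three pressed tea sweets are stuck in the hinged mould. Slide the white dish squarely under the place where the mould comes down, then tip the mould over so that it falls and raps the sweets loose into the dish, without the gripper touching the sweets. Finally swing the mould back to its rest, leave the sweets in the dish where it stands under the mould's landing place, and do not disturb the bowl, the glass beside the dish, the silicone lid or the warming plate's switch.

Things in the scene. Friction and masses are not known exactly. Their poses are not given: they have to be found in the camera images.
- stand_axis (a point): Middle of the hinge axis of the fixed turn-out stand, 70 mm above the bench. Its x axis is the hinge axis, y points level from the hinge to the side where the mould rests at the start, -y to the side where it lands when turned over, z up. The bench is bare on the -y side.
- stand: The stand itself: origin on the bench below the hinge middle, same axes. Wooden base 8 mm thick, x +-100, y -12 to +112 mm; two steel posts 10 x 24 mm, 78 mm tall, at x = +-88 mm; rubber rapping ledges beside them at x = +-79 mm reach to y = -44 mm, tops at 63 mm height.
- mould (a joint): Angle (rad) of the mould about the hinge: 0 = level, pockets up, at rest on the +y side (start); pi/2 = upright; pi = upside down on the ledges on the -y side. It swings freely: past upright the mould (400 g) falls over by itself and raps on the ledges; before upright it falls back. Falling freely from just past upright knocks the sweets out; lowered slowly they stay stuck.
- mould_mid (a point): Middle of the aluminium mould in the hinge plane, 70 mm from the axis; axes turn with it, z towards its mouths. A bar 138 mm long (x) and 42 mm wide (y), 6 mm below to 20 mm above the plane, with three square pockets in a row 42 mm apart. Two sprung nubs at each mouth hold the sweet. Upside down, the mouths are 50 mm and the nubs 45 mm above the bench.
- mould_bar (a point): Middle of the mould's lifting bar: round, 12 mm thick, parallel to the hinge axis, 135 mm from it in its plane (so 70 mm above the bench when level, on either side). Free over 80 mm between its two arms, 38 mm open space between bar and mould; can be lifted from below or pinched. Axes turn with the mould.
- landing (a point): Where the dish's centre should come: on the -y side of the stand, 70 mm from the hinge axis, below the middle of the turned-over mould, 12 mm above the bench. Axes as the stand's.
- dish_center (a point): Centre of the loose white rectangular dish, half-way up (12 mm above its underside): 160 mm long (x) by 100 mm wide (y), 24 mm tall, walls and floor 5 mm thick, 450 g. z up. To catch all three sweets its long side lies along the hinge axis, ear towards the robot.
- dish_ear (a point): Grip point on the dish's upright ear, 27 mm above the dish's underside: an ear 10 mm thick (dish x), 40 mm wide (dish y), top at 36 mm, in the middle of the dish's -x end (80 mm from the centre), where the dish is easily pinched from above and slid. Axes as the dish's.
- sweet0_c (a point): Centre of a hard pressed sweet, 28 x 28 x 16 mm, 30 g, stuck in the nearest (stand -x) pocket at the start. Lying flat in the dish its centre is 13 mm above the bench.
- sweet1_c (a point): Centre of the second hard pressed sweet, 28 x 28 x 16 mm, 30 g, stuck in the middle pocket at the start. Lying flat in the dish its centre is 13 mm above the bench.
- sweet2_c (a point): Centre of the third hard pressed sweet, 28 x 28 x 16 mm, 30 g, stuck in the farthest (stand +x) pocket at the start. Lying flat in the dish its centre is 13 mm above the bench.
- toggle (a joint): Toggle switch on the front of the grey warming plate at the left, in rad, 0 = off (start). Not to be used.
- glass_b_c (a point): Centre of the frosted glass, 66 mm wide, 85 mm tall, on the bench beyond the dish (the second glass stands on the long tray); bystander.
- bowl_c (a point): Centre of the round ceramic bowl, 110 mm wide, 50 mm tall, to the right; bystander.
- lid_c (a point): Centre of the flat round silicone lid, 100 mm wide, 20 mm tall over its knob, to the left; bystander.

How it is judged:
On the way, in this order (a step that is already met when the one before it is completed fails the run):
1. the dish is under the mould's landing place while the mould still rests (x of dish_center in the frame of stand_axis between -0.03 and 0.03 m and y of dish_center in the frame of stand_axis between -0.1 and -0.04 m and angle between the x axis of dish_center and the x axis of stand_axis, either way round below 0.25 rad and value of joint mould below 0.3 rad), for 0.2 s.
2. the mould is turned over and all three sweets have dropped into the dish (value of joint mould above 2.8 rad and x of sweet0_c in the frame of dish_center between -0.075 and 0.075 m and y of sweet0_c in the frame of dish_center between -0.045 and 0.045 m and z of sweet0_c in the frame of dish_center between -0.015 and 0.02 m and x of sweet1_c in the frame of dish_center between -0.075 and 0.075 m and y of sweet1_c in the frame of dish_center between -0.045 and 0.045 m and z of sweet1_c in the frame of dish_center between -0.015 and 0.02 m and x of sweet2_c in the frame of dish_center between -0.075 and 0.075 m and y of sweet2_c in the frame of dish_center between -0.045 and 0.045 m and z of sweet2_c in the frame of dish_center between -0.015 and 0.02 m), for 0.2 s.
At the end, for the whole second after the job is handed in: The mould is back on its rest (within 0.1 rad), the dish stands flat, its centre within 40 mm of the landing point along each stand axis, and all three sweets are inside the dish (centres within 75 x 45 mm of its centre and below its rim) (value of joint mould below 0.1 rad and angle between dish_center's own z axis and vertical below 0.1 rad and x of sweet0_c in the frame of dish_center between -0.075 and 0.075 m and y of sweet0_c in the frame of dish_center between -0.045 and 0.045 m and z of sweet0_c in the frame of dish_center between -0.015 and 0.02 m and x of sweet1_c in the frame of dish_center between -0.075 and 0.075 m and y of sweet1_c in the frame of dish_center between -0.045 and 0.045 m and z of sweet1_c in the frame of dish_center between -0.015 and 0.02 m and x of sweet2_c in the frame of dish_center between -0.075 and 0.075 m and y of sweet2_c in the frame of dish_center between -0.045 and 0.045 m and z of sweet2_c in the frame of dish_center between -0.015 and 0.02 m and x of dish_center in the frame of stand_axis between -0.04 and 0.04 m and y of dish_center in the frame of stand_axis between -0.11 and -0.03 m); the robot touches nothing.
It fails at once if the gripper touched a sweet (contact force between any of sweet0, sweet1, sweet2 and the fingers above 0.5 N).
It fails at once if a bystander was moved more than 40 mm (distance of any of glass_b_c, bowl_c, lid_c from where it was at the start of the episode above 0.04 m).
It fails at once if the warming plate's switch was moved (value of joint toggle above 0.3 rad).
It also fails if it takes over 61 s, if anything falls off the work surface, if the arm or the gripper's body presses on something with over 40 N, if the wrist force passes 120 N, or if a joint passes its speed limit or range.

## Working session

There is one attempt and no reset: what is moved stays moved. The work goes in short steps, Python scripts to look and compute and a tool call to move; the robot and the scene stay as the last step left them, time stands still between calls to the robot, and variables do not carry over. Pictures are saved under pics/ and viewed, and the job is handed in when it is done.

Besides the shell and the picture viewer there is one more tool, called after "Emit:" in YAML: its name, and indented under it one key for each argument. play_rows: Moves the arm, as the interface text tells. Its arguments: {"type":"object","properties":{"deltas":{"type":"array","items":{"type":"number"}},"claw":{"type":"number"},"newtons":{"type":"number"}},"required":["deltas"]}

```bash
mkdir -p pics; ls; python3 - <<'E'
from bench import ctrl, eyes
import cv2
for n in ["scene","top","wrist"]:
    f=eyes.grab_frame(n); cv2.imwrite(f"pics/{n}0.png",f["pixels"][:,:,::-1])
    print(n,f["intrinsics"],f["k1"],f["T"])
print(ctrl.get_obs())
E
```

```text
pics
scene [[564.90987303   0.         321.07933196]
 [  0.         564.90987303 236.06538722]
 [  0.           0.           1.        ]] -0.13271010201182715 [[ 0.32708426  0.74950684 -0.57554789  1.44663292]
 [ 0.9449935  -0.26056787  0.19771613 -0.22553131]
 [-0.0017797  -0.60855885 -0.79350675  1.24586893]
 [ 0.          0.          0.          1.        ]]
top [[624.22399628   0.         325.12026444]
 [  0.         624.22399628 222.63370158]
 [  0.           0.           1.        ]] 0.07333691849681952 [[-0.01499854 -0.98337697  0.18095516  0.3292553 ]
 [-0.9998563   0.0133203  -0.01048605  0.07541392]
 [ 0.00790136 -0.18108644 -0.98343544  1.42117644]
 [ 0.          0.          0.          1.        ]]
wrist [[348.70463823   0.         323.14487902]
 [  0.         348.70463823 234.70572406]
 [  0.           0.           1.        ]] -0.04830961661833329 [[ 0.38961422 -0.88658058 -0.24935042  0.30762588]
 [-0.92097671 -0.37554095 -0.10378291 -0.54755711]
 [-0.00162938  0.27008123 -0.96283616  0.3720794 ]
 [ 0.          0.          0.          1.        ]]
{'clock': 0.15, 'joints': array([-1.28900752e+00,  5.31967284e-02,  1.61397589e+00,  1.10328526e-05,
        1.47596627e+00, -1.18989235e-01]), 'qd': array([-0.00140968, -0.00260329, -0.00349549, -0.00066569, -0.00092612,
       -0.00026424]), 'effort': array([ 2.77083318e-04, -3.94241703e+01, -3.70721161e+01, -1.99788078e-04,
        4.59664923e-03,  5.30166311e-07]), 'eef_pos': array([ 0.24371064, -0.57500994,  0.2303523 ]), 'tool_rot': array([-0.14079019,  0.69350207, -0.69241171,  0.14070903]), 'contact_force': array([ 0.75980043,  0.06301474, -0.08616399]), 'ft_torque': array([ 0.03917177, -0.00348015, -0.04667044]), 'finger_gap': 0.08543906188950444}
```

View pics/scene0.png

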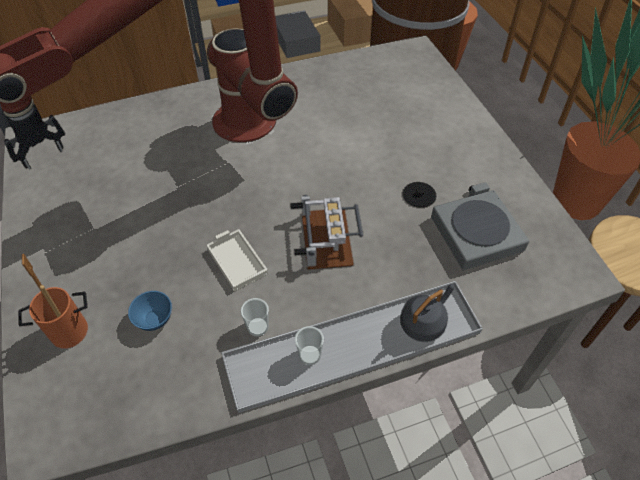

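View pics/top0.png

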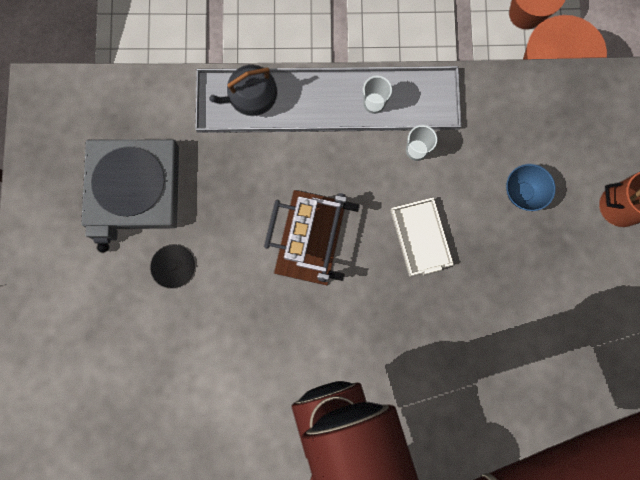

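View pics/wrist0.png

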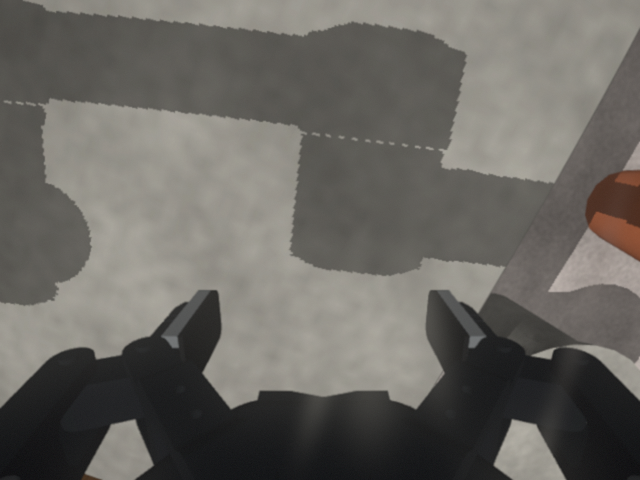

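The top view shows the stand at about (310,237), with the mould's bar at (273,225), and the dish at (425,237) with its ear at (437,269). Next I'll measure them.

```bash
cat > h.py <<'E'
from bench import ctrl, eyes
import cv2, numpy as np
def grab(n): return eyes.grab_frame(n)
def rays(f,uv):
    K=f["intrinsics"];d=(np.atleast_2d(uv)-[K[0,2],K[1,2]])/[K[0,0],K[1,1]]
    s=d.copy()
    for _ in range(30): s=d/(1+f["k1"]*(s**2).sum(1,keepdims=True))
    R=f["T"][:3,:3]; return np.c_[s,np.ones(len(s))]@R.T, f["T"][:3,3]
def onz(f,uv,z):
    r,c=rays(f,uv); return c+r*((z-c[2])/r[:,2])[:,None]
def proj(f,P):
    T=f["T"];p=(np.atleast_2d(P)-T[:3,3])@T[:3,:3];s=p[:,:2]/p[:,2:]
    s=s*(1+f["k1"]*(s**2).sum(1,keepdims=True));K=f["intrinsics"]
    return s*[K[0,0],K[1,1]]+[K[0,2],K[1,2]]
E
python3 - <<'E'
from h import *
for n,(a,b,c,d) in {"top":(250,470,170,300),"scene":(190,380,180,300)}.items():
    f=grab(n); im=f["pixels"][:,:,::-1]
    s=3.6 if n=="top" else 4.2
    cv2.imwrite(f"pics/{n}1.png",cv2.resize(im[c:d,a:b],None,fx=s,fy=s,interpolation=cv2.INTER_CUBIC)[:600,:800])
f=grab("top"); im=f["pixels"]; hsv=cv2.cvtColor(im,cv2.COLOR_RGB2HSV)
m=((hsv[...,2]>170)&(hsv[...,1]<60)).astype(np.uint8); m[:,:380]=0;m[:,470:]=0;m[:180]=0;m[300:]=0
cs,_=cv2.findContours(m,0,2);c=max(cs,key=cv2.contourArea);r=cv2.minAreaRect(c);print(r)
bp=cv2.boxPoints(r);print(onz(f,bp,0.024))
# sweets
s=((hsv[...,0]>12)&(hsv[...,0]<28)&(hsv[...,1]>80)&(hsv[...,2]>150)).astype(np.uint8); s[:,:270]=0;s[:,360:]=0;s[:180]=0;s[300:]=0
n,l,st,ce=cv2.connectedComponentsWithStats(s)
for i in range(1,n):
    if st[i,4]>20: print(st[i],ce[i],onz(f,ce[i],0.086))
E
```

```text
((421.4837341308594, 236.7081298828125), (72.8660659790039, 45.19520568847656), 73.92642211914062)
[[ 0.61845275 -0.08756729  0.024     ]
 [ 0.64635535 -0.187956    0.024     ]
 [ 0.48475254 -0.22555969  0.024     ]
 [ 0.45787723 -0.12718855  0.024     ]]
[299 204  13  13 119] [304.8907563  210.06722689] [[0.60341097 0.10490243 0.086     ]]
[294 223  14  12 123] [300.41463415 228.45528455] [[0.56281268 0.11498514 0.086     ]]
[290 241  13  13 127] [295.99212598 247.30708661] [[0.52165254 0.12484006 0.086     ]]
```

View pics/top1.png

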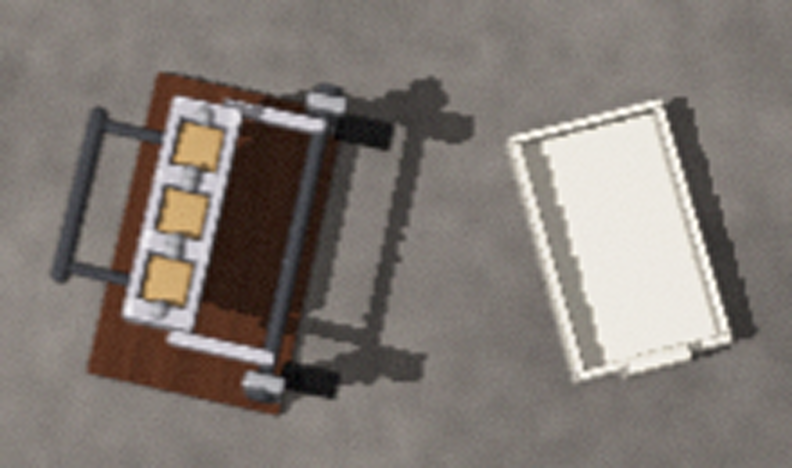

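View pics/scene1.png

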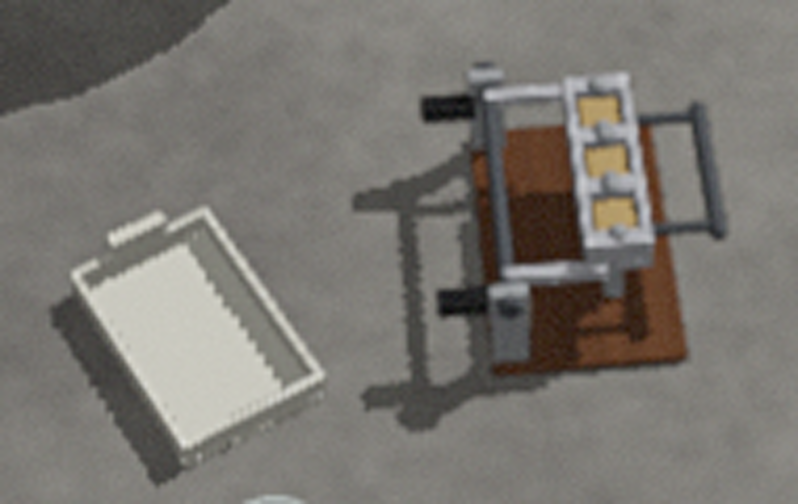

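```bash
python3 - <<'E'
from h import *
f=grab("top")
def P(c,z): return onz(f,np.array(c)/3.6+[250-0.36,170-0.36],z)
d=P([(510,138),(662,98),(733,345),(577,383)],.024);print(d,d.mean(0))
print(np.linalg.norm(np.diff(d,axis=0),axis=1))
for a,b in((3,0),(2,1)): v=d[b]-d[a];print(np.degrees(np.arctan2(v[1],v[0])))
print("ear",P([(657,360)],.036))
p=P([(325,100),(263,385)],.078);print("posts",p,p.mean(0),np.linalg.norm(p[1]-p[0]),np.degrees(np.arctan2(*(p[0]-p[1])[1::-1])))
b=P([(98,115),(62,272)],.076);print("bar",b,b.mean(0))
f=grab("scene")
d=onz(f,np.array([(72,273),(205,208),(325,376),(182,452)])/4.2+[190-.38,180-.38],.024);print(d,d.mean(0))
p=onz(f,np.array([(486,72),(510,295)])/4.2+[190-.38,180-.38],.078);print(p,p.mean(0))
E
```

```text
[[ 0.61836143 -0.09127603  0.024     ]
 [ 0.64301052 -0.1887605   0.024     ]
 [ 0.48472405 -0.22548192  0.024     ]
 [ 0.4622246  -0.12750445  0.024     ]] [ 0.55208015 -0.15825572  0.024     ]
[0.10055247 0.1624902  0.10052766]
13.063178544669839
13.0611918595271
ear [[ 0.47467163 -0.17564909  0.036     ]]
posts [[0.63247775 0.02762572 0.078     ]
 [0.45840694 0.06808203 0.078     ]] [0.54544234 0.04785387 0.078     ] 0.17871027116567956 -13.084002805610005
bar [[0.62534478 0.16664161 0.076     ]
 [0.52862856 0.18843877 0.076     ]] [0.57698667 0.17754019 0.076     ]
[[ 0.48624889 -0.22331622  0.024     ]
 [ 0.46270611 -0.12871603  0.024     ]
 [ 0.61692611 -0.09020585  0.024     ]
 [ 0.64231668 -0.1881745   0.024     ]] [ 0.55204945 -0.15760315  0.024     ]
[[0.45638184 0.06912329 0.078     ]
 [0.63314163 0.02668684 0.078     ]] [0.54476174 0.04790507 0.078     ]
```

```bash
python3 - <<'E'
from h import *
from scipy.spatial.transform import Rotation as R
o=ctrl.get_obs(); M=R.from_quat(o["tool_rot"]).as_matrix();print(M.round(3),o["eef_pos"])
z=M[:,2];print("jaw yaw",np.degrees(np.arctan2(z[1],z[0])))
E
```

```text
[[-0.921 -0.     0.39 ]
 [-0.39   0.    -0.921]
 [-0.    -1.    -0.   ]] [ 0.24381652 -0.57535487  0.23111027]
jaw yaw -67.03545475155063
```

Emit:
play_rows:
  deltas: [1.8,3.0,0,6,1.8,3.0,0,6,1.8,3.0,0,6,1.8,3.0,0,6,1.8,3.0,0,6,1.8,3.0,0,6,1.8,3.0,0,6,1.8,3.0,0,6,1.8,3.0,0,6,1.8,3.0,0,6,1.8,3.0,0,6,1.8,3.0,0,6,1.4,3.0,0,6,0,0,0,2]
  claw: 0
  newtons: 30

```text
clock: 1.57
eef_pos: [0.4788, -0.168, 0.2326]
tool_rot: [-0.565, 0.42, -0.425, 0.568]
contact_force: [-0.1, 0.3, -0.4]
finger_gap: 0.0855
```

```bash
cat >> h.py <<'E'
from scipy.spatial.transform import Rotation as Ro
def st():
    o=ctrl.get_obs(); z=Ro.from_quat(o["tool_rot"]).as_matrix()[:,2]
    print("t",round(o["clock"],2),"p",o["eef_pos"].round(4),"yaw",round(np.degrees(np.arctan2(z[1],z[0])),2),"F",o["contact_force"].round(1),"gap",round(o["finger_gap"],4),"j",o["joints"].round(2))
    return o
def save(n,fn,box=None,s=1):
    f=grab(n);im=f["pixels"][:,:,::-1]
    if box: a,b,c,d=box; im=im[c:d,a:b]
    cv2.imwrite("pics/"+fn,cv2.resize(im,None,fx=s,fy=s,interpolation=cv2.INTER_CUBIC)); return f
E
python3 - <<'E'
from h import *
st(); f=save("wrist","w1.png"); print(proj(f,[[0.474,-0.1762,.036],[0.552,-.158,.024]]))
E
```

```text
t 1.57 p [ 0.4788 -0.168   0.2326] yaw 16.57 F [-0.1  0.3 -0.4] gap 0.0855 j [-0.49 -0.24  1.88  0.    1.49 -0.78]
[[313.55663124 215.16878536]
 [391.20226967 216.99479698]]
```

View pics/w1.png

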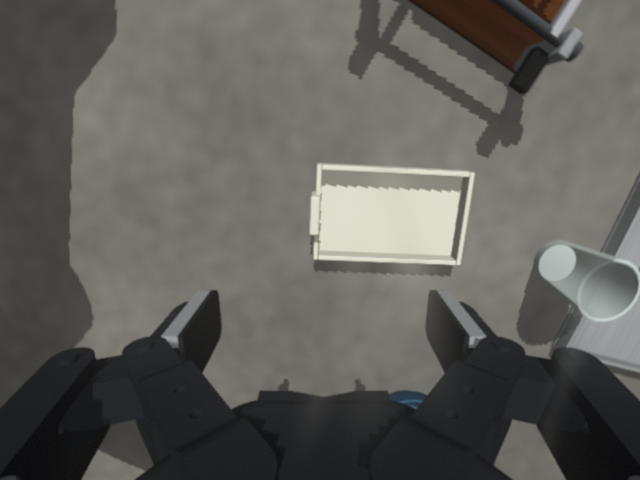

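Emit:
play_rows:
  deltas: [-0.5,-0.8,0,-3.5,0,0,-3,0,0,0,-4,0,0,0,-4,0,0,0,-4,0,0,0,-3,0,0,0,-1,0,0,0,0,0]

```text
clock: 2.28
eef_pos: [0.4737, -0.1817, 0.0425]
tool_rot: [-0.55, 0.436, -0.452, 0.551]
contact_force: [-0.7, 0.3, -0.3]
finger_gap: 0.0855
```

```bash
python3 - <<'E'
from h import *
st()
E
```

```text
t 2.28 p [ 0.4737 -0.1817  0.0425] yaw 12.27 F [-0.7  0.3 -0.3] gap 0.0855 j [-0.51 -0.04  2.05 -0.    1.12 -0.73]
```

Emit:
play_rows:
  deltas: [0,0.4,-1.2,0.6,0,0,-1.2,0,0,0,-0.4,0,0,0,0,0]

```text
clock: 2.62
eef_pos: [0.4769, -0.18, 0.0172]
tool_rot: [-0.551, 0.43, -0.452, 0.554]
contact_force: [0.1, -0.4, -0.5]
finger_gap: 0.0855
```

```bash
python3 - <<'E'
from h import *
st()
f=save("wrist","w2.png")
E
```

```text
t 2.62 p [ 0.4769 -0.18    0.0172] yaw 12.8 F [ 0.1 -0.4 -0.5] gap 0.0855 j [-0.51 -0.    2.05 -0.    1.06 -0.73]
```

View pics/w2.png

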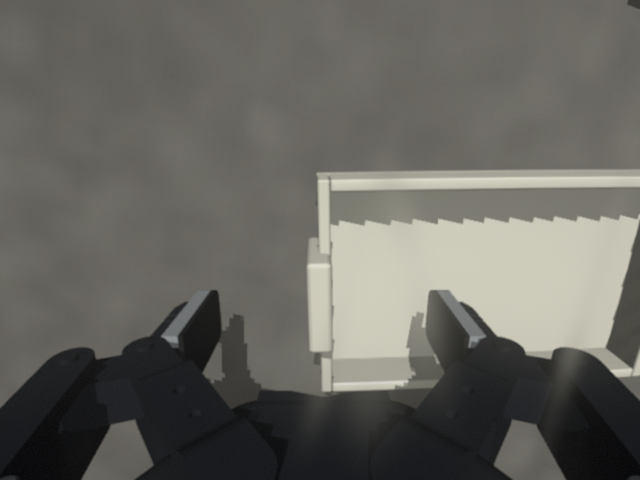

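Emit:
play_rows:
  deltas: [0,0.5,-0.4,0.3,0,0.1,0,0,0,0,0,0,0,0,0,0,0,0,0,0,0,0,0,0,0,0,0,0,0,0,0,0,0,0,0,0]
  claw: 1
  newtons: 40

```text
clock: 3.42
eef_pos: [0.4796, -0.1751, 0.0177]
tool_rot: [-0.553, 0.426, -0.452, 0.555]
contact_force: [0.2, 0.7, 1.2]
finger_gap: 0.009
```

```bash
python3 - <<'E'
from h import *
st()
f=save("wrist","w3.png")
E
```

```text
t 3.42 p [ 0.4796 -0.1751  0.0177] yaw 13.21 F [0.2 0.7 1.2] gap 0.009 j [-0.49 -0.    2.06 -0.    1.05 -0.72]
```

View pics/w3.png

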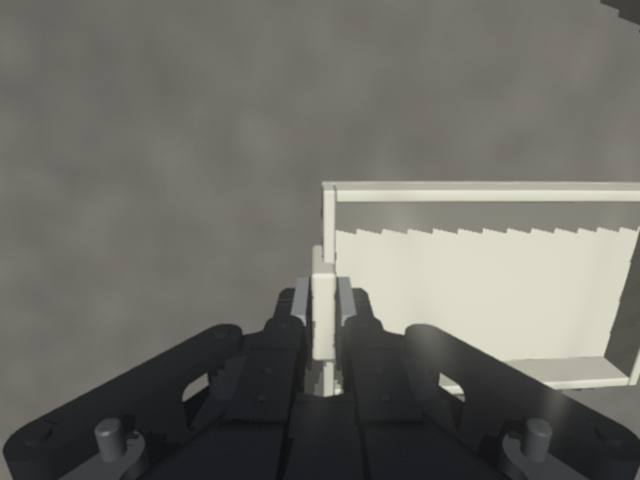

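Emit:
play_rows:
  deltas: [-0.2,0.8,0,-1.5,-0.2,1.2,0,-2,-0.2,1.2,0,-2,-0.2,1.2,0,-2,-0.2,1.2,0,-2,-0.2,1.2,0,-2,-0.2,1.2,0,-2,-0.2,1.2,0,-2,-0.2,1.2,0,-2,-0.2,1.2,0,-2,-0.2,1.2,0,-2,-0.2,1,0,-1,0,0,0,0]

```text
clock: 4.55
eef_pos: [0.4548, -0.0383, 0.0178]
tool_rot: [0.456, -0.528, 0.561, -0.447]
contact_force: [1.1, 2.8, -1.0]
finger_gap: 0.0088
```

```bash
python3 - <<'E'
from h import *
st()
f=save("wrist","w4.png"); save("top","t4.png",(250,470,170,300),3.6)
E
```

```text
t 4.55 p [ 0.4548 -0.0383  0.0178] yaw -10.65 F [ 1.1  2.8 -1. ] gap 0.0088 j [-0.22 -0.13  2.17 -0.04  1.07 -0.02]
```

View pics/w4.png

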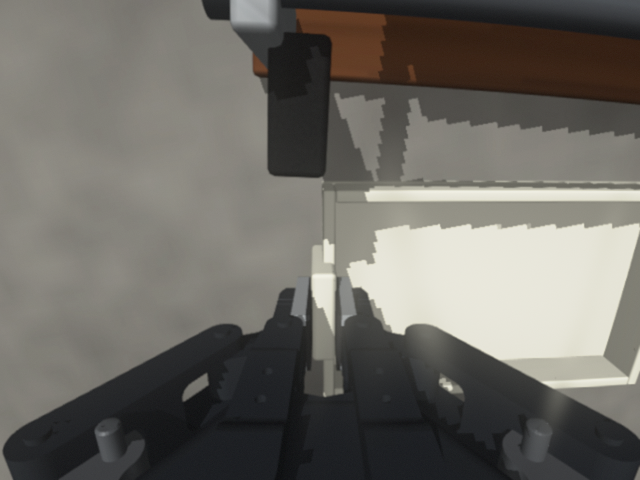

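View pics/t4.png

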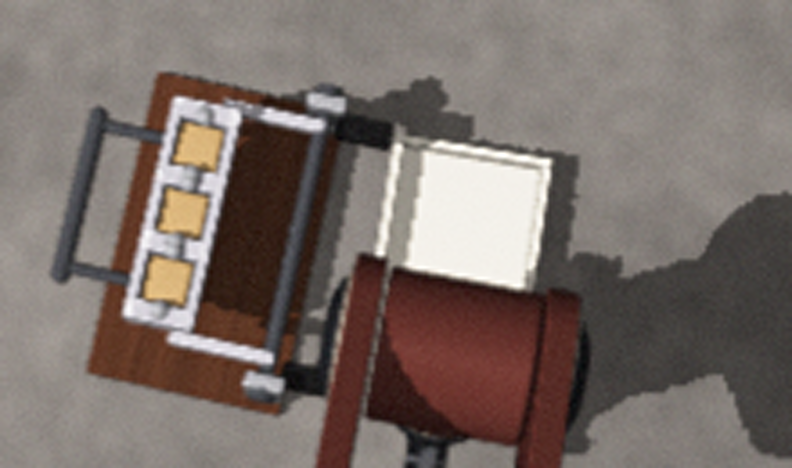

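Emit:
play_rows:
  deltas: [-0.1,0.8,0,-0.8,-0.1,0.9,0,-0.8,-0.1,0.9,0,-0.8,0,0.6,0,-0.4,0,0,0,0,0,0,0,0]

```text
clock: 5.15
eef_pos: [0.4528, -0.0109, 0.018]
tool_rot: [0.443, -0.538, 0.573, -0.431]
contact_force: [-1.1, 0.0, 0.7]
finger_gap: 0.0091
```

```bash
python3 - <<'E'
from h import *
st()
E
```

```text
t 5.15 p [ 0.4528 -0.0109  0.018 ] yaw -13.59 F [-1.1  0.   0.7] gap 0.0091 j [-0.16 -0.13  2.18 -0.05  1.07  0.1 ]
```

Emit:
play_rows:
  deltas: [-0.1,0.5,0,0,0,0.3,0,0,0,0,0,0,0,0,0,0]

```text
clock: 5.48
eef_pos: [0.4524, -0.0042, 0.0182]
tool_rot: [0.443, -0.537, 0.574, -0.431]
contact_force: [0.4, -1.6, -1.3]
finger_gap: 0.0094
```

Emit:
play_rows:
  deltas: [0,0,0,0,0,0,0,0,0,0,0,0,0,0,0,0,0,0,0,0]
  claw: 0

```text
clock: 5.9
eef_pos: [0.4537, -0.0041, 0.019]
tool_rot: [0.442, -0.537, 0.575, -0.432]
contact_force: [0.3, -0.2, 0.1]
finger_gap: 0.069
```

Emit:
play_rows:
  deltas: [0,0,1,0,0,0,3,0,0,0,3,0,0,0,4,0,0,0,4,0,0,0,4,0,0,0,4,0,0,2,1,0,0,4,0,0]

```text
clock: 6.65
eef_pos: [0.4468, 0.0543, 0.2745]
tool_rot: [0.44, -0.539, 0.576, -0.429]
contact_force: [0.7, -0.4, -1.1]
finger_gap: 0.0855
```

```bash
python3 - <<'E'
from h import *
o=st(); print(Ro.from_quat(o["tool_rot"]).as_matrix().round(3))
save("scene","s5.png",(190,380,180,300),4.2); f=save("top","t5.png",(250,470,170,300),3.6)
E
```

```text
t 6.65 p [0.4468 0.0543 0.2745] yaw -14.08 F [ 0.7 -0.4 -1.1] gap 0.0855 j [-0.01 -0.42  1.95 -0.05  1.58  0.23]
[[-0.244  0.02   0.969]
 [-0.969 -0.052 -0.243]
 [ 0.045 -0.998  0.032]]
```

View pics/s5.png

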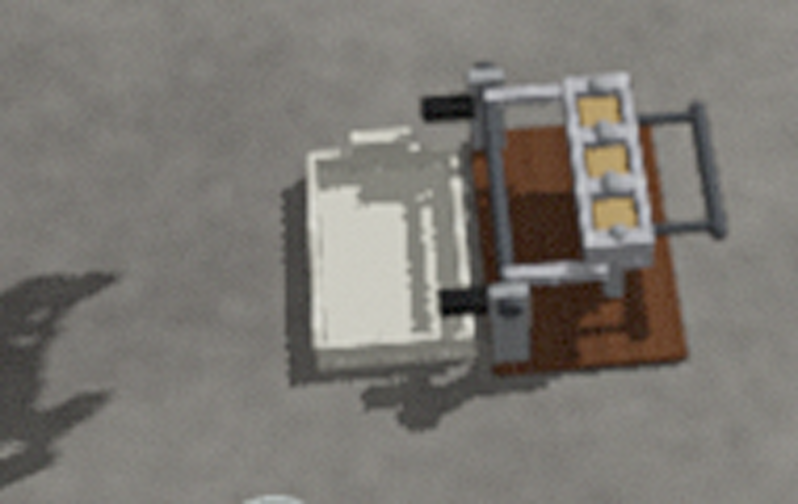

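View pics/t5.png

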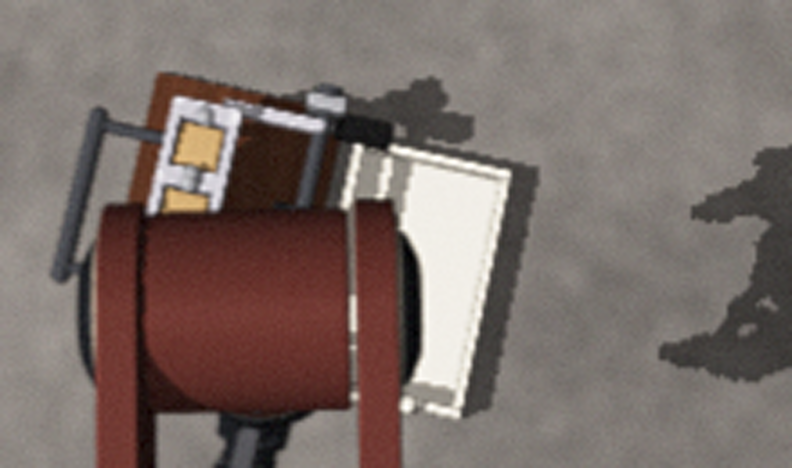

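```bash
python3 - <<'E'
from h import *
f=grab("scene")
d=onz(f,np.array([(307,156),(312,348),(476,344),(464,152)])/4.2+[190-.38,180-.38],.024)
a=np.radians(-13.3);x=np.array([np.cos(a),np.sin(a)]);y=np.array([-x[1],x[0]]);A=np.array([.5452,.0478])
q=(d[:,:2]-A);print(np.c_[q@x,q@y].round(4),(q.mean(0)@x,q.mean(0)@y))
f=grab("top")
d=onz(f,np.array([(345,148),(511,170),(462,416)])/3.6+[250-.36,170-.36],.024);q=d[:,:2]-A
print(np.c_[q@x,q@y].round(4))
E
```

```text
[[-0.077  -0.1222]
 [ 0.0795 -0.125 ]
 [ 0.0869 -0.0223]
 [-0.0696 -0.0175]] (np.float64(0.004943258866187356), np.float64(-0.07174573749551354))
[[ 0.0741 -0.0176]
 [ 0.083  -0.1232]
 [-0.076  -0.124 ]]
```

Emit:
play_rows:
  deltas: [0.8,0.7,0,6,0.9,0.9,0,6.5,0.9,0.9,0,6.5,0.9,0.9,0,6.5,0.9,0.9,0,6.5,0.9,0.9,0,6.5,0.9,0.9,0,6.5,0.9,0.9,0,6.5,0.9,0.9,0,6.5,0.9,0.9,0,6.5,0.9,0.9,0,6.5,0.9,0.9,0,6.5,0.9,0.9,0,6.5,0.9,0.6,0,6.5,0,0,0,0]
  claw: 0.5
  newtons: 30

```text
clock: 8.1
eef_pos: [0.57, 0.1627, 0.255]
tool_rot: [0.705, -0.049, 0.074, -0.703]
contact_force: [-0.5, -0.2, -0.4]
finger_gap: 0.0429
```

```bash
python3 - <<'E'
from h import *
st()
E
```

```text
t 8.1 p [0.57   0.1627 0.255 ] yaw 79.98 F [-0.5 -0.2 -0.4] gap 0.0429 j [ 0.16 -0.06  1.68 -0.01  1.48 -1.24]
```

Emit:
play_rows:
  deltas: [0.4,1,0,-3,0.3,0.6,-2,0,0,0,-4,0,0,0,-4,0,0,0,-2,0,0,0,0,0]

```text
clock: 8.6
eef_pos: [0.5761, 0.1707, 0.1309]
tool_rot: [0.704, -0.078, 0.103, -0.699]
contact_force: [-0.4, -0.7, -0.8]
finger_gap: 0.0428
```

```bash
python3 - <<'E'
from h import *
st(); save("wrist","w6.png"); save("scene","s6.png",(190,380,180,300),4.2)
E
```

```text
t 8.6 p [0.5761 0.1707 0.1309] yaw 75.29 F [-0.4 -0.7 -0.8] gap 0.0428 j [ 0.17  0.06  1.78 -0.02  1.27 -1.14]
```

View pics/w6.png

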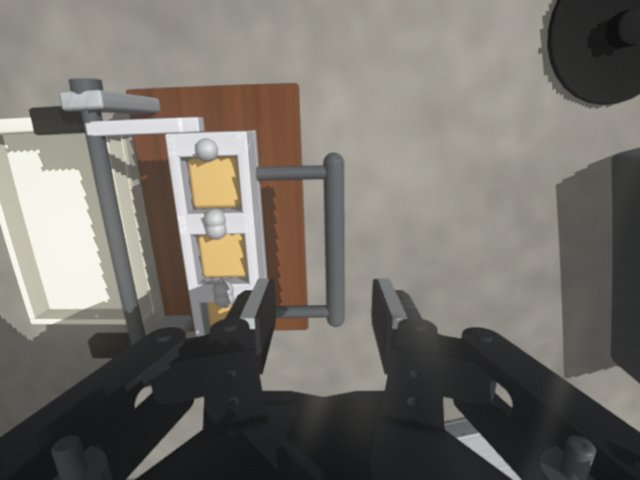

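View pics/s6.png

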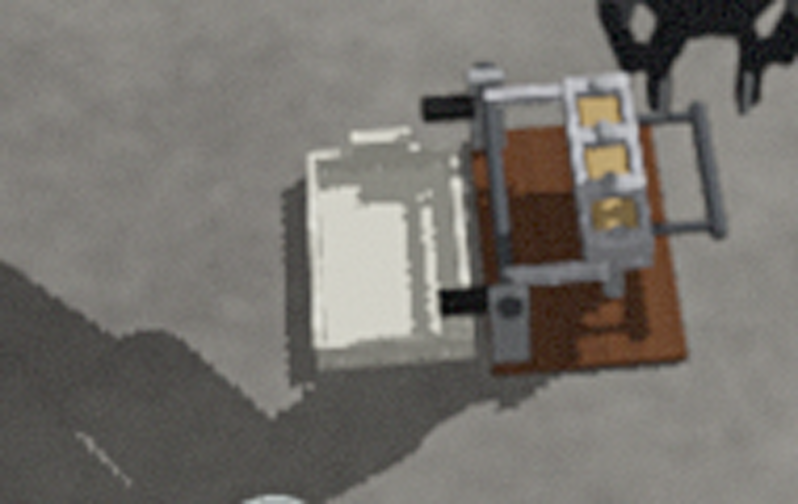

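```bash
python3 - <<'E'
from h import *
f=grab("wrist"); print(proj(f,[[.5762,.1792,.07],[.5762,.1792,.13],[.5762,.1707,.131]]))
# bar ends in wrist at z .07
d=onz(f,[(334,160),(335,318)],.076); print(d,d.mean(0))
E
```

```text
[[332.88537617 239.47800028]
 [336.4688157  282.01370123]
 [318.43004939 287.27469253]]
[[0.52871148 0.19168355 0.076     ]
 [0.62689211 0.16766374 0.076     ]] [0.5778018  0.17967365 0.076     ]
```

Emit:
play_rows:
  deltas: [0.1,0.8,0,1,0,0.2,0,0,0,0,-2,0,0,0,-1,0,0,0,0,0]

```text
clock: 9.17
eef_pos: [0.5885, 0.1841, 0.1201]
tool_rot: [-0.7, 0.061, -0.107, 0.703]
contact_force: [-0.5, -0.2, -0.2]
finger_gap: 0.0425
```

```bash
python3 - <<'E'
from h import *
o=st();print(Ro.from_quat(o["tool_rot"]).as_matrix()[:,1].round(3))
E
```

```text
t 9.17 p [0.5885 0.1841 0.1201] yaw 76.36 F [-0.5 -0.2 -0.2] gap 0.0425 j [ 0.19  0.09  1.77 -0.02  1.22 -1.14]
[ 0.064 -0.004 -0.998]
```

Emit:
play_rows:
  deltas: [0,0,0,0,0,0,0,0]

```text
clock: 9.33
eef_pos: [0.5893, 0.1847, 0.122]
tool_rot: [-0.7, 0.061, -0.107, 0.703]
contact_force: [0.2, 0.2, 0.5]
finger_gap: 0.0425
```

Emit:
play_rows:
  deltas: [-0.5,-0.2,-1,0,-0.5,-0.2,-1,0,0,0,0,0]

```text
clock: 9.58
eef_pos: [0.58, 0.1807, 0.1032]
tool_rot: [-0.7, 0.059, -0.109, 0.704]
contact_force: [-0.3, 0.8, -0.4]
finger_gap: 0.0429
```

Emit:
play_rows:
  deltas: [0,0,0,0]

```text
clock: 9.67
eef_pos: [0.5794, 0.1805, 0.1025]
tool_rot: [-0.7, 0.059, -0.108, 0.703]
contact_force: [0.5, -0.6, 0.7]
finger_gap: 0.0426
```

Emit:
play_rows:
  deltas: [-0.1,-0.1,-1,0,0,0,-1.2,0,0,0,-1.2,0,0,0,-1,0,0,0,0,0]

```text
clock: 10.08
eef_pos: [0.5773, 0.179, 0.0534]
tool_rot: [-0.7, 0.06, -0.108, 0.703]
contact_force: [-0.2, 0.3, -0.6]
finger_gap: 0.0427
```

```bash
python3 - <<'E'
from h import *
st(); save("wrist","w7.png")
E
```

```text
t 10.08 p [0.5773 0.179  0.0534] yaw 76.37 F [-0.2  0.3 -0.6] gap 0.0427 j [ 0.19  0.14  1.84 -0.02  1.1  -1.14]
```

View pics/w7.png

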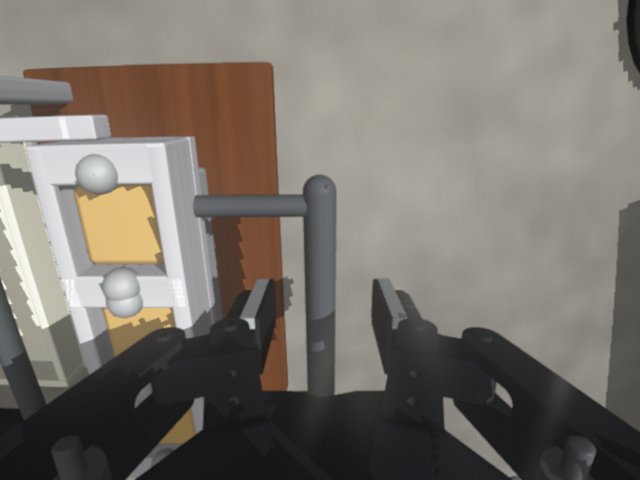

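The bar sits midway between the pads, at about column 320 between 268 and 378. I'll close on it.

Emit:
play_rows:
  deltas: [0,0,0,0,0,0,0,0,0,0,0,0,0,0,0,0,0,0,0,0,0,0,0,0]
  claw: 1
  newtons: 25

```text
clock: 10.63
eef_pos: [0.5774, 0.1777, 0.0539]
tool_rot: [-0.701, 0.06, -0.108, 0.702]
contact_force: [0.0, 0.2, -2.9]
finger_gap: 0.0103
```

```bash
python3 - <<'E'
from h import *
st()
a=np.radians(-13.3);y=np.array([-np.sin(a),np.cos(a)])
A=np.array([.5452,.0478]);
prev=None
for th in range(0,181,6):
    t=np.radians(th); p=np.r_[.135*np.cos(t)*y*100, 13.5*np.sin(t)]
    if prev is not None: print(th,(p-prev).round(2), p.round(1))
    prev=p
E
```

```text
t 10.63 p [0.5774 0.1777 0.0539] yaw 76.4 F [ 0.   0.2 -2.9] gap 0.0103 j [ 0.18  0.14  1.84 -0.02  1.1  -1.14]
6 [-0.02 -0.07  1.41] [ 3.1 13.1  1.4]
12 [-0.05 -0.22  1.4 ] [ 3.  12.9  2.8]
18 [-0.08 -0.36  1.36] [ 3.  12.5  4.2]
24 [-0.12 -0.49  1.32] [ 2.8 12.   5.5]
30 [-0.15 -0.62  1.26] [ 2.7 11.4  6.7]
36 [-0.18 -0.75  1.19] [ 2.5 10.6  7.9]
42 [-0.2  -0.87  1.1 ] [2.3 9.8 9. ]
48 [-0.23 -0.97  1.  ] [ 2.1  8.8 10. ]
54 [-0.25 -1.07  0.89] [ 1.8  7.7 10.9]
60 [-0.27 -1.15  0.77] [ 1.6  6.6 11.7]
66 [-0.29 -1.23  0.64] [ 1.3  5.3 12.3]
72 [-0.3  -1.28  0.51] [ 1.   4.1 12.8]
78 [-0.31 -1.33  0.37] [ 0.6  2.7 13.2]
84 [-0.32 -1.36  0.22] [ 0.3  1.4 13.4]
90 [-0.32 -1.37  0.07] [ 0.   0.  13.5]
96 [-0.32 -1.37 -0.07] [-0.3 -1.4 13.4]
102 [-0.32 -1.36 -0.22] [-0.6 -2.7 13.2]
108 [-0.31 -1.33 -0.37] [-1.  -4.1 12.8]
114 [-0.3  -1.28 -0.51] [-1.3 -5.3 12.3]
120 [-0.29 -1.23 -0.64] [-1.6 -6.6 11.7]
126 [-0.27 -1.15 -0.77] [-1.8 -7.7 10.9]
132 [-0.25 -1.07 -0.89] [-2.1 -8.8 10. ]
138 [-0.23 -0.97 -1.  ] [-2.3 -9.8  9. ]
144 [-0.2  -0.87 -1.1 ] [ -2.5 -10.6   7.9]
150 [-0.18 -0.75 -1.19] [ -2.7 -11.4   6.7]
156 [-0.15 -0.62 -1.26] [ -2.8 -12.    5.5]
162 [-0.12 -0.49 -1.32] [ -3.  -12.5   4.2]
168 [-0.08 -0.36 -1.36] [ -3.  -12.9   2.8]
174 [-0.05 -0.22 -1.4 ] [ -3.1 -13.1   1.4]
180 [-0.02 -0.07 -1.41] [ -3.1 -13.1   0. ]
```

Emit:
play_rows:
  deltas: [0,-0.1,1.4,0,-0.1,-0.2,1.4,0,-0.1,-0.4,1.4,0,-0.1,-0.5,1.3,0,-0.1,-0.6,1.3,0,0,0,0,0]

```text
clock: 11.13
eef_pos: [0.573, 0.1588, 0.1267]
tool_rot: [-0.701, 0.059, -0.108, 0.703]
contact_force: [0.0, -0.5, -3.5]
finger_gap: 0.0109
```

```bash
cat >> h.py <<'E'
def arc():
    o=st();a=np.radians(-13.3);y=np.array([-np.sin(a),np.cos(a)]);x=np.array([np.cos(a),np.sin(a)])
    d=o["eef_pos"]-[.5464,.0463,.0539]; yy=d[:2]@y; print("stand x",round(d[:2]@x,4),"r",round(np.hypot(yy,d[2]),4),"th",round(np.degrees(np.arctan2(d[2],yy)),1))
E
python3 - <<'E'
from h import *
arc(); save("scene","s8.png",(190,380,150,300),4)
E
```

```text
t 11.13 p [0.573  0.1588 0.1267] yaw 76.44 F [ 0.  -0.5 -3.5] gap 0.0109 j [ 0.15  0.03  1.82 -0.02  1.23 -1.18]
stand x -0.0 r 0.1366 th 32.2
```

View pics/s8.png

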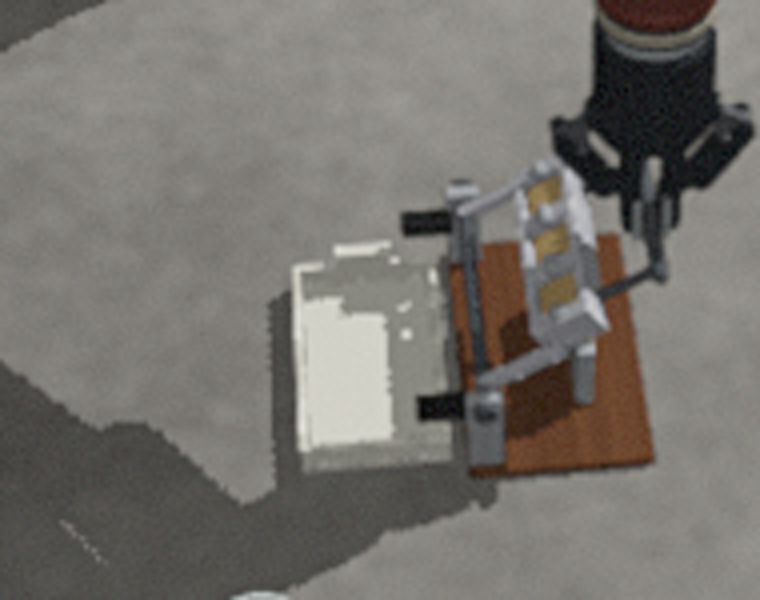

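Emit:
play_rows:
  deltas: [-0.2,-0.7,1.1,0,-0.2,-0.9,1.1,0,-0.2,-1,1,0,-0.2,-1.1,0.9,0,-0.3,-1.1,0.8,0,-0.3,-1.2,0.6,0,-0.3,-1.3,0.5,0,-0.3,-1.3,0.4,0,0,0,0,0]

```text
clock: 11.93
eef_pos: [0.5505, 0.0648, 0.1957]
tool_rot: [-0.699, 0.059, -0.11, 0.704]
contact_force: [1.3, 0.6, -3.5]
finger_gap: 0.0106
```

```bash
python3 - <<'E'
from h import *
arc()
E
```

```text
t 11.93 p [0.5505 0.0648 0.1957] yaw 76.35 F [ 1.3  0.6 -3.5] gap 0.0106 j [-0.02 -0.14  1.86 -0.    1.35 -1.35]
stand x -0.0002 r 0.143 th 82.4
```

Emit:
play_rows:
  deltas: [-0.3,-1.1,-0.2,0,-0.2,-1,-0.2,0,-0.2,-0.8,-0.2,0,0,0,0,0]

```text
clock: 12.27
eef_pos: [0.5432, 0.0338, 0.1956]
tool_rot: [-0.698, 0.059, -0.111, 0.705]
contact_force: [0.5, 0.6, -6.2]
finger_gap: 0.0109
```

```bash
python3 - <<'E'
from h import *
arc(); save("scene","s9.png",(190,380,130,280),4)
E
```

```text
t 12.27 p [0.5432 0.0338 0.1956] yaw 76.23 F [ 0.5  0.6 -6.2] gap 0.0109 j [-0.08 -0.17  1.89  0.01  1.35 -1.41]
stand x -0.0003 r 0.1423 th 95.2
```

View pics/s9.png

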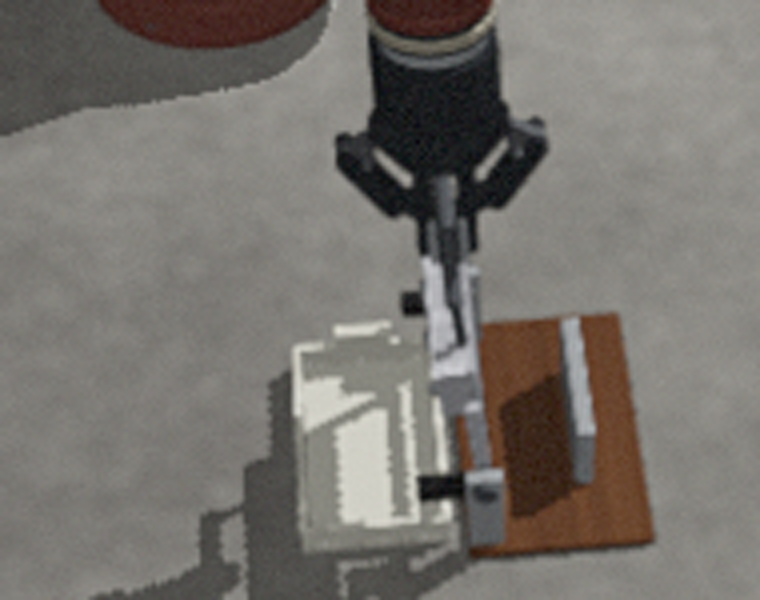

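Emit:
play_rows:
  deltas: [0,0,0,0,0,0,0,0,0,0,0,0,0,0,3,0,0,0,4,0,0,0,4,0,0,0,0,0,0,0,0,0,0,0,0,0,0,0,0,0,0,0,0,0,0,0,0,0]
  claw: 0.53

```text
clock: 13.32
eef_pos: [0.5418, 0.036, 0.3063]
tool_rot: [-0.699, 0.059, -0.108, 0.704]
contact_force: [-1.5, 0.6, -0.3]
finger_gap: 0.0399
```

```bash
python3 - <<'E'
from h import *
st(); save("scene","s10.png",(190,380,130,280),4);save("wrist","w10.png")
E
```

```text
t 13.32 p [0.5418 0.036  0.3063] yaw 76.44 F [-1.5  0.6 -0.3] gap 0.0399 j [-0.07 -0.23  1.75  0.    1.55 -1.41]
```

View pics/s10.png

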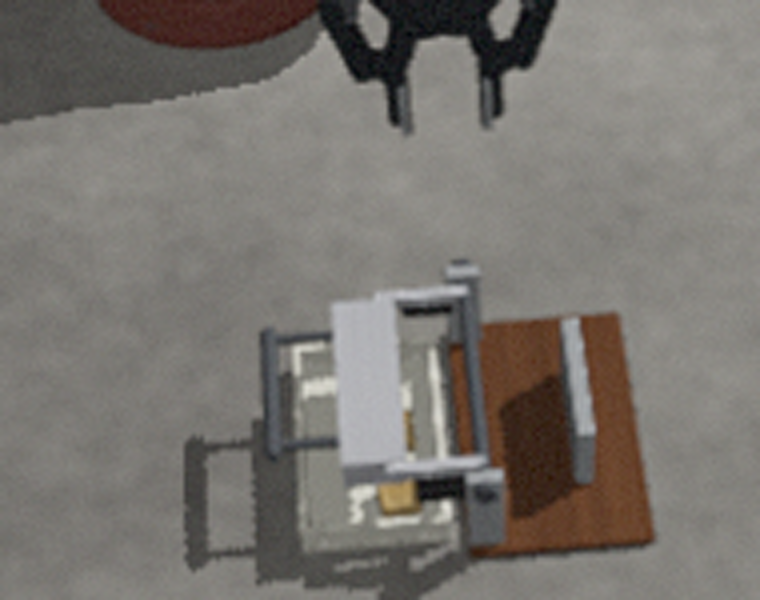

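View pics/w10.png

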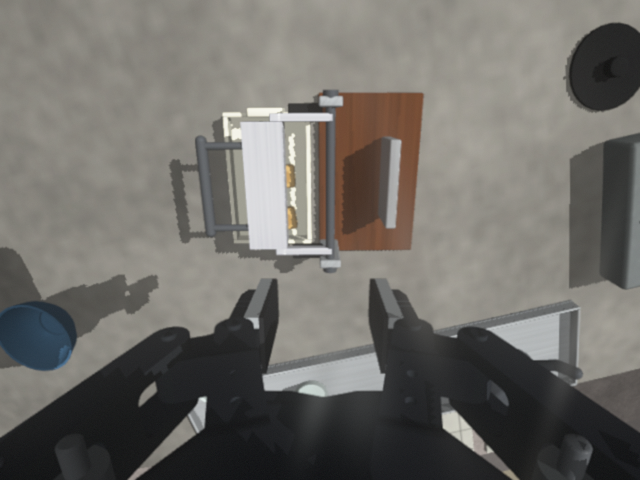

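Emit:
play_rows:
  deltas: [-0.5,-2.5,0,0,-0.5,-2.5,-1,0,-0.5,-2.5,-2,0,-0.5,-2.5,-3,0,-0.5,-2,-3,0,0,0,-1,0,0,0,0,0,0,0,0,0]

```text
clock: 14.08
eef_pos: [0.5138, -0.0869, 0.1999]
tool_rot: [-0.698, 0.059, -0.106, 0.705]
contact_force: [0.9, 0.6, -0.4]
finger_gap: 0.0399
```

```bash
python3 - <<'E'
from h import *
st(); f=save("wrist","w11.png");save("top","t11.png",(250,470,170,300),3.6)
print(proj(f,[[.5154,-.085,.07]]))
E
```

```text
t 14.08 p [ 0.5138 -0.0869  0.1999] yaw 76.58 F [ 0.9  0.6 -0.4] gap 0.0399 j [-0.32 -0.22  1.93  0.02  1.38 -1.66]
[[321.9191506 215.718384 ]]
```

View pics/w11.png

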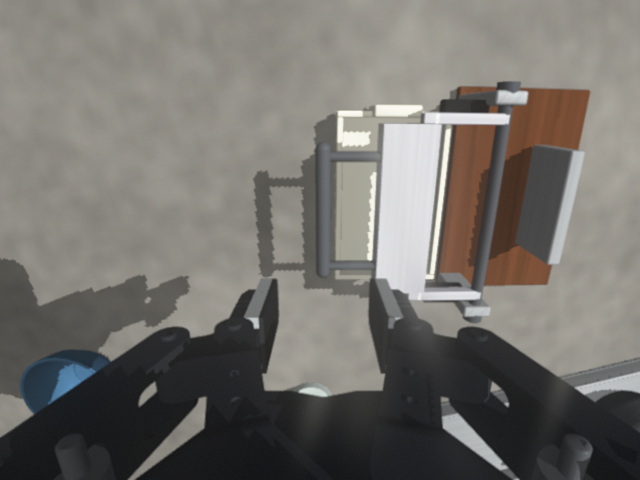

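View pics/t11.png

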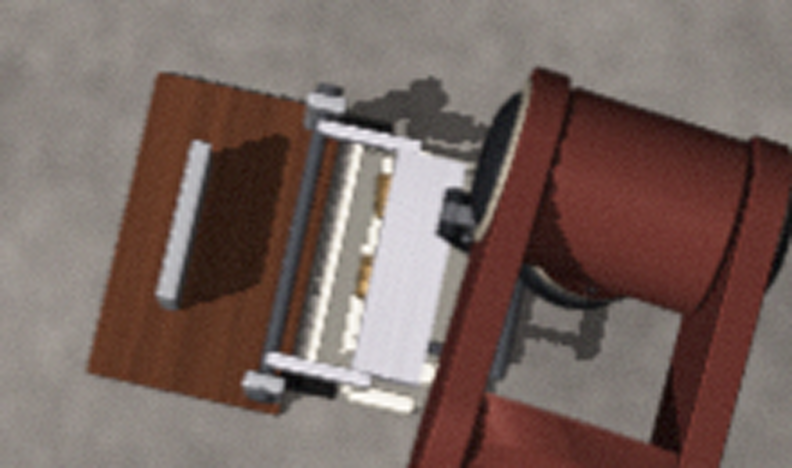

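Emit:
play_rows:
  deltas: [-0.5,-2,0,0,-0.5,-2,0,0,-0.5,-2,-2,0,-0.5,-2,-3,0,-0.4,-2,-3,0,0,0,-1,0,0,0,0,0,0,0,0,0]

```text
clock: 14.85
eef_pos: [0.5028, -0.1869, 0.1281]
tool_rot: [-0.701, 0.041, -0.113, 0.703]
contact_force: [0.6, -0.3, 0.6]
finger_gap: 0.0404
```

```bash
python3 - <<'E'
from h import *
st(); f=save("wrist","w12.png")
E
```

```text
t 14.85 p [ 0.5028 -0.1869  0.1281] yaw 77.52 F [ 0.6 -0.3  0.6] gap 0.0404 j [-0.52 -0.14  1.98  0.04  1.21 -1.88]
```

View pics/w12.png

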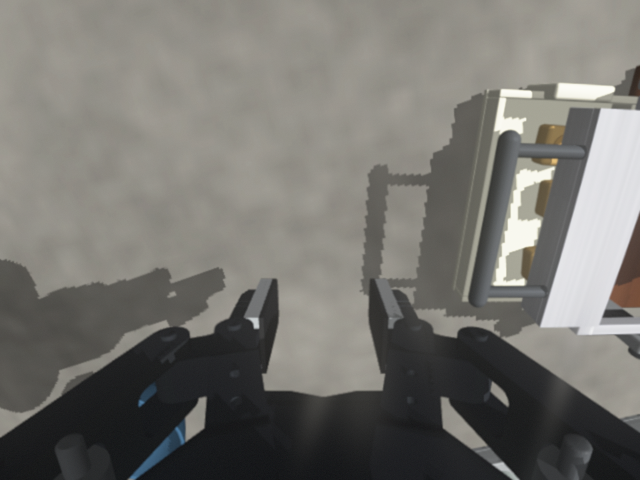

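All three sweets are lying in the dish, at about (550,145), (540,198) and (530,262). Now I'll re-grip the bar.

Emit:
play_rows:
  deltas: [0.2,2,0,-0.5,0.2,2,0,0,0.2,2,0,0,0.2,2,0,0,0.2,1.8,0,0,0,0,0,0,0,0,0,0,0,0,0,0]

```text
clock: 15.57
eef_pos: [0.5241, -0.0804, 0.1477]
tool_rot: [0.703, -0.031, 0.122, -0.7]
contact_force: [-0.4, -0.3, 0.9]
finger_gap: 0.0401
```

```bash
python3 - <<'E'
from h import *
o=st(); f=save("wrist","w13.png");print(Ro.from_quat(o["tool_rot"]).as_matrix()[:,1].round(3))
E
```

```text
t 15.57 p [ 0.5241 -0.0804  0.1477] yaw 77.64 F [-0.4 -0.3  0.9] gap 0.0401 j [-0.3  -0.2   2.    0.02  1.22 -1.67]
[ 0.128 -0.018 -0.992]
```

View pics/w13.png

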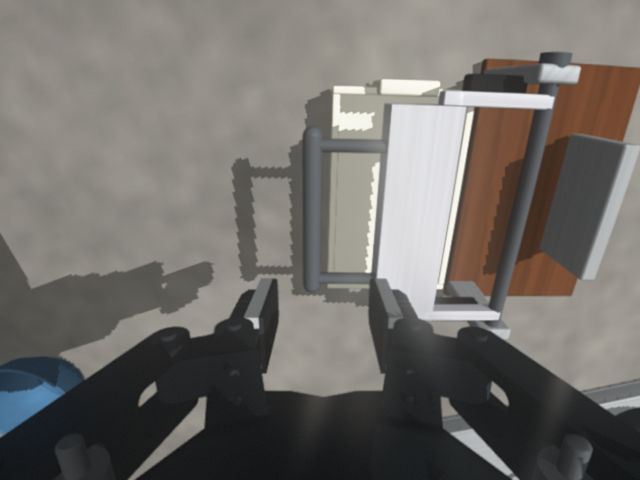

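```bash
python3 - <<'E'
from h import *
f=grab("wrist"); d=onz(f,[(313,138),(313,284)],.076);print(d,d.mean(0)); f=grab("scene"); 
d=onz(f,np.array([(268,333),(275,455)])/4+[190-.4,130-.4],.076);print(d,d.mean(0))
E
```

```text
[[ 0.4659265  -0.07211666  0.076     ]
 [ 0.55970365 -0.09388968  0.076     ]] [ 0.51281507 -0.08300317  0.076     ]
[[ 0.46624048 -0.07268814  0.076     ]
 [ 0.56722968 -0.09522207  0.076     ]] [ 0.51673508 -0.08395511  0.076     ]
```

Emit:
play_rows:
  deltas: [-0.4,-0.2,-1,-0.5,-0.3,-0.1,-1,-0.5,0,0,-1,0,0,0,-1,0,0,0,0,0,0,0,0,0]

```text
clock: 16.22
eef_pos: [0.5134, -0.0869, 0.1]
tool_rot: [0.702, -0.042, 0.129, -0.699]
contact_force: [0.3, 0.1, 0.1]
finger_gap: 0.04
```

Emit:
play_rows:
  deltas: [0.1,0.3,0,0,0,0,-1,0,0,0,-1.2,0,0,0,-1.2,0,0,0,-1,0,0,0,0,0]

```text
clock: 16.72
eef_pos: [0.5157, -0.0835, 0.0536]
tool_rot: [0.702, -0.041, 0.13, -0.699]
contact_force: [0.3, -0.2, -0.7]
finger_gap: 0.04
```

```bash
python3 - <<'E'
from h import *
o=st(); f=save("wrist","w14.png");print(Ro.from_quat(o["tool_rot"]).as_matrix()[:,1].round(3))
E
```

```text
t 16.72 p [ 0.5157 -0.0835  0.0536] yaw 76.17 F [ 0.3 -0.2 -0.7] gap 0.04 j [-0.31 -0.09  2.07  0.02  1.03 -1.65]
[ 0.124 -0.02  -0.992]
```

View pics/w14.png

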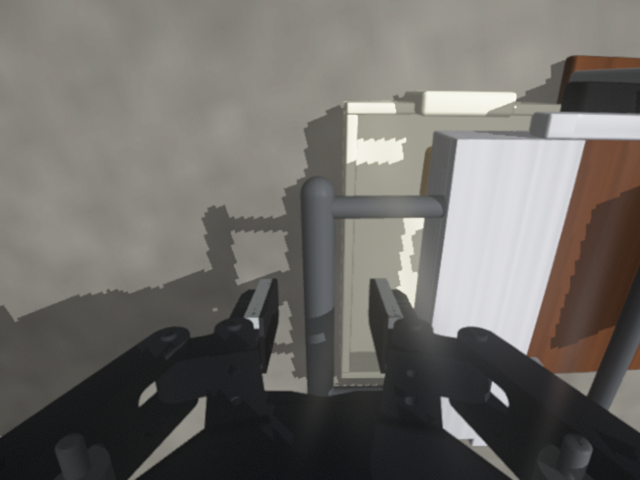

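The bar is between the pads again, at about column 318, so I'll close on it.

Emit:
play_rows:
  deltas: [0,0,0,0,0,0,0,0,0,0,0,0,0,0,0,0,0,0,0,0,0,0,0,0]
  claw: 1
  newtons: 25

```text
clock: 17.27
eef_pos: [0.5163, -0.0854, 0.0559]
tool_rot: [0.704, -0.04, 0.13, -0.697]
contact_force: [-0.8, -0.3, -2.1]
finger_gap: 0.0107
```

Emit:
play_rows:
  deltas: [0,0.1,1.4,0,0.1,0.2,1.4,0,0.1,0.4,1.4,0,0.1,0.5,1.3,0,0.1,0.6,1.3,0,0,0,0,0]

```text
clock: 17.77
eef_pos: [0.5209, -0.067, 0.1273]
tool_rot: [0.705, -0.039, 0.131, -0.696]
contact_force: [-1.7, 0.5, -2.9]
finger_gap: 0.011
```

```bash
python3 - <<'E'
from h import *
arc()
E
```

```text
t 17.77 p [ 0.5209 -0.067   0.1273] yaw 76.24 F [-1.7  0.5 -2.9] gap 0.011 j [-0.27 -0.19  2.03  0.01  1.17 -1.61]
stand x 0.0013 r 0.1374 th 147.7
```

Emit:
play_rows:
  deltas: [0.2,0.7,1.1,0,0.2,0.9,1,0,0.2,1,0.9,0,0.2,1.1,0.8,0,0.3,1.1,0.7,0,0.3,1.2,0.5,0,0.3,1.3,0.4,0,0.3,1.3,0.2,0,0,0,0,0]

```text
clock: 18.52
eef_pos: [0.5415, 0.0196, 0.1954]
tool_rot: [0.71, -0.037, 0.132, -0.69]
contact_force: [4.0, 0.7, -9.1]
finger_gap: 0.0106
```

```bash
python3 - <<'E'
from h import *
arc();save("scene","s15.png",(190,380,130,280),4)
E
```

```text
t 18.52 p [0.5415 0.0196 0.1954] yaw 76.21 F [ 4.   0.7 -9.1] gap 0.0106 j [-0.08 -0.21  1.93 -0.03  1.29 -1.41]
stand x 0.0014 r 0.144 th 100.9
```

View pics/s15.png

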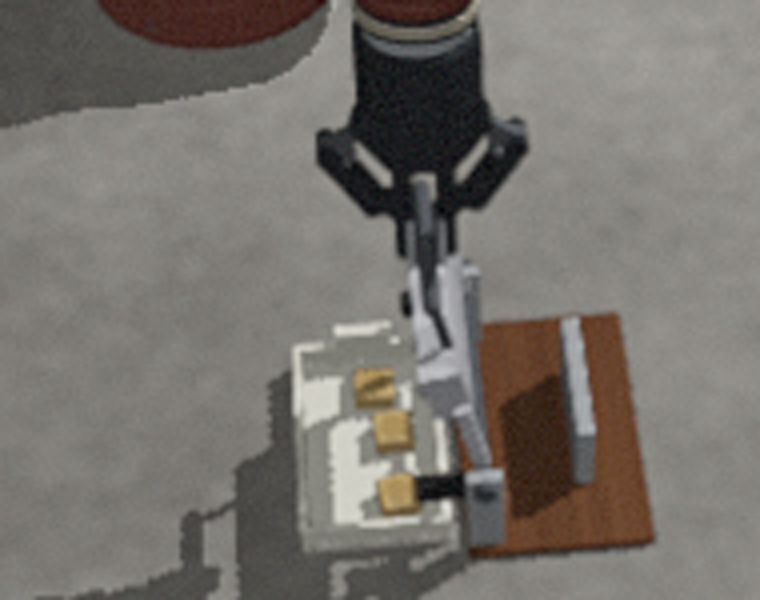

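Emit:
play_rows:
  deltas: [0.3,1.3,-0.1,0,0.3,1.4,-0.2,0,0.3,1.4,-0.2,0,0.3,1.3,-0.4,0,0.3,1.3,-0.5,0,0.3,1.2,-0.7,0,0.3,1.1,-0.8,0,0,0,0,0]

```text
clock: 19.23
eef_pos: [0.5633, 0.1105, 0.1778]
tool_rot: [0.711, -0.037, 0.133, -0.689]
contact_force: [2.6, -2.9, -5.4]
finger_gap: 0.0108
```

```bash
python3 - <<'E'
from h import *
arc()
E
```

```text
t 19.23 p [0.5633 0.1105 0.1778] yaw 76.09 F [ 2.6 -2.9 -5.4] gap 0.0108 j [ 0.09 -0.11  1.87 -0.06  1.26 -1.22]
stand x 0.0017 r 0.1405 th 61.8
```

Emit:
play_rows:
  deltas: [0.2,1.1,-1,0,0.2,1,-1.1,0,0.2,0.9,-1.2,0,0.2,0.8,-1.2,0,0.1,0.7,-1.3,0,0.1,0.6,-1.3,0,0.1,0.5,-1.3,0,0,0,0,0]

```text
clock: 19.9
eef_pos: [0.5782, 0.1728, 0.0905]
tool_rot: [0.708, -0.033, 0.137, -0.692]
contact_force: [2.8, 4.4, 0.4]
finger_gap: 0.0111
```

```bash
python3 - <<'E'
from h import *
arc()
E
```

```text
t 19.9 p [0.5782 0.1728 0.0905] yaw 76.07 F [2.8 4.4 0.4] gap 0.0111 j [ 0.2   0.05  1.86 -0.08  1.09 -1.1 ]
stand x 0.0019 r 0.1355 th 15.7
```

Emit:
play_rows:
  deltas: [0,0.2,-1.2,0,0,0.1,-1.1,0,0,0,-0.8,0,0,0,-0.3,0,0,0,0,0]

```text
clock: 20.32
eef_pos: [0.5794, 0.1769, 0.055]
tool_rot: [0.708, -0.034, 0.137, -0.692]
contact_force: [-2.0, 1.6, 1.0]
finger_gap: 0.0108
```

```bash
python3 - <<'E'
from h import *
arc();save("scene","s16.png",(190,380,130,280),4)
E
```

```text
t 20.32 p [0.5794 0.1769 0.055 ] yaw 76.07 F [-2.   1.6  1. ] gap 0.0108 j [ 0.21  0.11  1.87 -0.08  1.03 -1.09]
stand x 0.002 r 0.1347 th 0.5
```

View pics/s16.png

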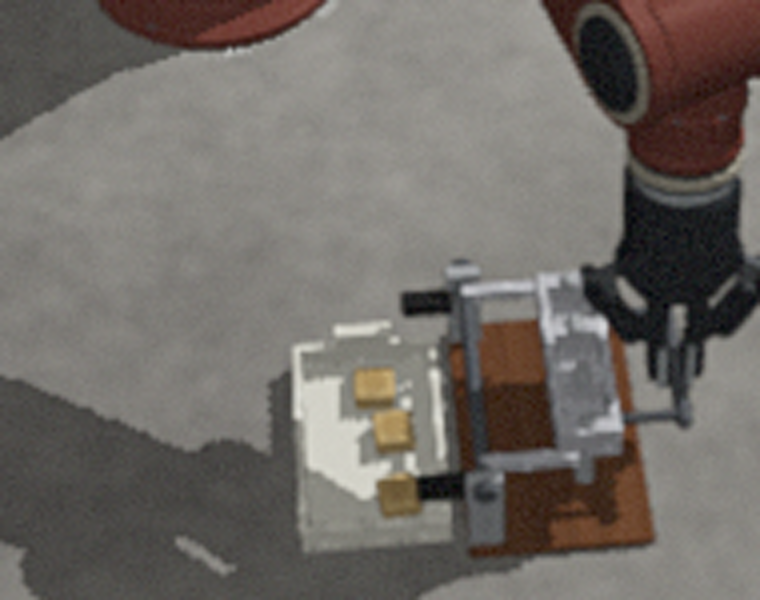

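Emit:
play_rows:
  deltas: [0,0,0,0,0,0,0,0,0,0,0,0,0,0,0,0,0,0,0,0,0,0,0,0]
  claw: 0.55

```text
clock: 20.87
eef_pos: [0.578, 0.1747, 0.0515]
tool_rot: [0.71, -0.035, 0.137, -0.69]
contact_force: [-0.8, 0.2, -0.3]
finger_gap: 0.0385
```

Emit:
play_rows:
  deltas: [0,0,0.6,0,0,0,1,0,0,0,1.5,0,0,0,2,0,0,0,3,0,0,0,3,0,0,0,3,0,0,1,2,0,0,2,0,0,0,3,0,0,0,3,0,0,0,2,0,0,0,0,0,0,0,0,0,0]

```text
clock: 22.03
eef_pos: [0.5771, 0.2881, 0.2367]
tool_rot: [0.707, -0.032, 0.143, -0.692]
contact_force: [1.1, 0.6, -0.8]
finger_gap: 0.0384
```

```bash
python3 - <<'E'
from h import *
st();save("scene","s17.png",(190,380,130,280),4);save("top","t17.png",(250,470,170,300),3.6);save("scene","s18.png")
E
```

```text
t 22.03 p [0.5771 0.2881 0.2367] yaw 75.75 F [ 1.1  0.6 -0.8] gap 0.0384 j [ 0.39  0.02  1.64 -0.1   1.35 -0.92]
```

View pics/s17.png

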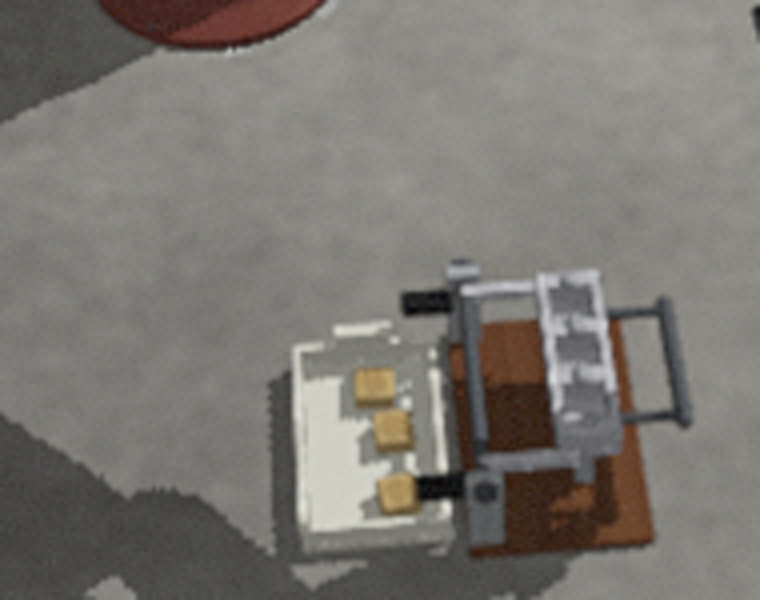

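View pics/t17.png

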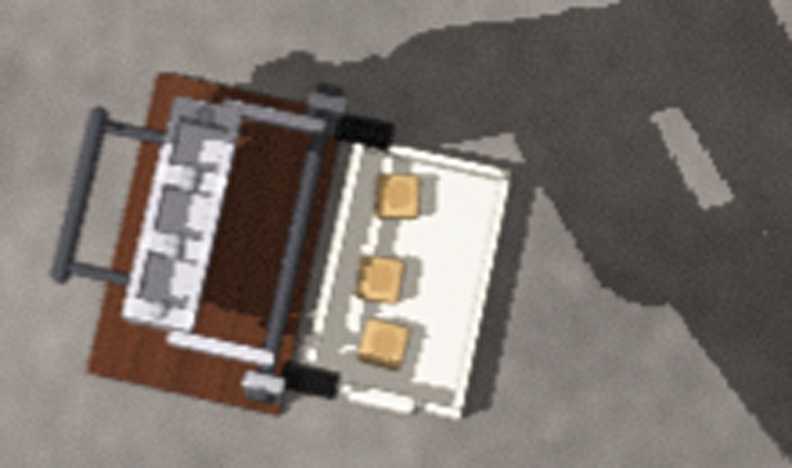

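View pics/s18.png

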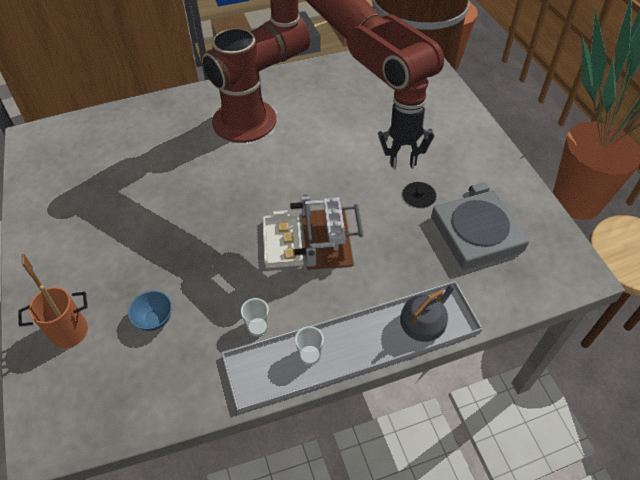

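The mould is back at rest, all three sweets are in the dish, the gripper is clear, and nothing else has moved.

```bash
python3 -c "
from h import *
print(ctrl.sign_off())"
```

```text
the job is handed in; nothing more can be done
None
```

I finished the task and handed it in at about 22 s of the 61 s allowed. The hand-in gave no verdict.

- **Dish:** I pinched the ear and slid the dish under the landing place. Its centre then measured about (+4, −72) mm in the stand frame, and it looked square to the hinge.
- **Turning over:** I lifted the mould by its bar to about 95°, let go and raised the gripper so it fell freely. A wrist picture then showed all three sweets in the dish.
- **Return:** I took the bar again, carried the mould back over and set it down on its rest, then moved the gripper away.
- **Last checks:** The final pictures show the mould level with empty pockets and three sweets in the dish under the landing place. The bowl, glass, lid and switch look unmoved by eye. The contact force readings I saw stayed under about 10 N.
- **What did not go to plan:**
  - The tool drifted to about 8° of tilt along the bar during the moves.
  - The bar slipped a few millimetres in the pads near the top of each swing.
  - Neither showed any effect on the result.

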